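# Refit the power-supply tray of an embroidery machine and hold its clamp bolt

### The job

Slide the loaded power-supply tray by its handle into the slotted guide rails of the machine frame until it is fully home, let go of it, then reach down the narrow gap behind the upright clamp bracket and take the hidden hexagon head of the clamp bolt between the fingers, without turning it. Finish while gripping the head firmly from both sides, so that the bolt cannot turn while a colleague tightens the nut on the front; do not let go. Leave the tools and supplies lying about where they are.

Things in the scene. Friction and masses are not known exactly. Their poses are not given: they have to be found in the camera images.
- frame: Fixed lower frame of the machine; place and yaw vary. Origin on the bench, straight below the clamp bolt, in the bracket's front face. x points from the bracket to the rear beam, y along the rails, the way the tray slides in, z up. In its frame: pan (sheet, top 3 mm above the bench) x -220..49, y -400..170 mm; rear beam x 49..139, y -420..200, 88 high, its rear half (x > 93) up to 130 high.
- end_stop (a point): Foot of the side casting's inner face, on the pan, midway between the rails (frame x -65, y 100, z 3 mm): the tray's leading edge rests against this face when fully home. Side casting: frame x -245..49, y 100..170, 72 mm high.
- rail_mouth (a point): Middle of the rails' mouth, on the pan (frame x -65, y -60, z 3 mm). From here two slotted rails run 160 mm along frame y. Each slot is 7 mm high above the pan, under a lip 9 mm wide with its top 13 mm above the bench; slot bottoms 124 mm apart (frame x -127 and -3). In front of the mouth, 34 mm long flares open about 9 mm wider on each side.
- gap_mouth (a point): Middle of the top of the narrow gap behind the upright clamp bracket (frame x 27, y 0, z 88 mm). The gap is 44 mm wide in x (5..49), between the bracket plate (5 mm thick, frame y -55..85, top 88 mm above the bench) and the rear beam; open above and at both ends, floor 7 mm above the bench.
- tray: Power-supply tray, aluminium, 119 (x) by 170 (y) mm, about 0.7 kg, load fixed, up to 51 mm high. Origin: centre of underside; +y end goes in first, handle at -y end. Its 3 mm bottom flanges run in the slots, 2.5 mm clearance a side; leading corners clipped. On its +x side a slotted ear 82 mm high passes between bracket and nut. Starts askew before the mouth. Home: origin at x -65, y 15, z 3 mm of frame, axes parallel.
- tray_handle (a point): Middle of the tray's dark round bar handle: 12 mm thick, 70 mm long along the tray's x, at tray x 0, y -130, z 42 mm; 45 mm off the tray's end panel (52 mm high), so one finger fits inside the bow from above. The smooth tray slides on the pan with about 2 to 3 N and turns with the hand, lagging by up to 0.03 rad.
- clamp_bolt (a joint): Angle of the loose M12 bolt about the frame's x axis (rad, right-handed). At 0 two flats of the head stand upright, facing frame +y and -y, and a corner is on top; at a > 0 that corner leans to frame -y. Starts within -0.3..0.3, turns easily (0.02 N m) and stays where left.
- bolt_head (a point): Centre of the hexagon head in the gap: 19 mm across flats, 8.5 mm thick (frame x 13.5..22), axis along frame x, at frame x 17.8, y 0, z 62 mm, so 26 mm below the tops of bracket and beam. A fixed sleeve 17 mm in diameter fills x 5..13.5. The nut, also 19 mm, is on the bracket's front (bolt end at frame x -34).
- head_corner (a point): The topmost corner of the bolt's head, 11 mm from the bolt's axis; straight above bolt_head when the joint is 0.
- spanner: Bystander: steel open-end spanner, 160 mm long, lying along the front strip of the pan (frame x about -199 mm). Origin in its middle on the underside.
- bobbin: Bystander: small steel bobbin, 22 mm in diameter, 11 mm high, standing on the rear beam (88 mm above the bench). Origin at its underside.
- screwdriver: Bystander: screwdriver with black handle, 200 mm long, on the bench to the right of the frame. Origin in its middle on the underside.
- rule: Bystander: folded yellow rule, 235 by 15 by 16 mm, on the bench close to the left of the frame. Origin in its middle on the underside.
- spool_a: Bystander: thread cone, 52 mm in diameter, 100 mm high, standing on the bench to the left of the frame. Origin at its underside.
- spool_b: Bystander: another such thread cone.
- oil_bottle: Bystander: white oil bottle, 32 mm in diameter, 105 mm high, standing on the bench to the left of the frame. Origin at its underside.
There are look-alikes about, which are no part of the job. Leave any yellow look-alike of the tray alone.

How it is judged:
On the way:
1. the tray is fully home in its guide rails (y of tray in the frame of frame between 0.009 and 0.021 m and x of tray in the frame of frame between -0.07 and -0.06 m and z of tray in the frame of frame below 0.008 m and angle between the y axis of tray and the y axis of frame, either way round below 0.05 rad and linear speed of tray below 0.02 m/s), for 0.2 s.
At the end, for the whole second after the job is handed in: Tray fully home (within 6 mm along the rails, parallel within 0.05 rad, at rest, not touched by the fingers); the fingers grip the bolt head with over 6 N on its left and its right half; the head is not turning and is within about 0.35 rad of its start (corner within 4 mm) (all of step 1 and contact force between the fingers and head_left above 6 N and contact force between the fingers and head_right above 6 N and contact force between the fingers and tray below 0.5 N and distance of head_corner from where it was at the start of the episode below 0.004 m and velocity of joint clamp_bolt between -0.1 and 0.1 rad/s); the arm keeps its last pose, push and grip.
It fails at once if a tool or supply lying about was shifted by more than 30 mm (distance of any of spanner, bobbin, screwdriver, rule, spool_a, spool_b, oil_bottle from where it was at the start of the episode above 0.03 m).
It fails at once if the bolt head was turned by more than about 0.35 rad (distance of head_corner from where it was at the start of the episode above 0.004 m).
It also fails if it takes over 51 s, if anything falls off the work surface, if the arm or the gripper's body presses on something with over 40 N, if the wrist force passes 120 N, or if a joint passes its speed limit or range.

### The arm

A 7-joint arm with a two-finger parallel gripper is mounted at the origin on the work surface. World frame = base frame: x ahead of the robot, y to its left, z up, the work surface at z = 0. Lengths are in m, angles in rad, forces in N, time in s.
With the tool pointing down it reaches from about 0.35 to 0.775 m from the base axis. Payload 3.1 kg.
Tool frame: the origin (TCP) lies midway between the tips of the shut fingers; the grasp point (between the pads) lies 19 mm behind it; z points along the fingers, y is the line along which they close (so a half turn about z gives the same grasp; the last joint's range is limited). The gripper opens to 85 mm and grips with 20 to 120 N. Pads are 22 mm wide; open, the fingers measure 114 mm over their backs; the gripper's body (76 mm by 85 mm) begins 54 mm behind the grasp point. The pads swing forward as they close: fully open they stand 13 mm farther back than shut.
Start: joints at [1.168, 0.311, 0.014, 1.512, -0.004, 1.319, -0.027], TCP at [0.194, -0.515, 0.231] pointing down, gripper open.
Joint ranges: [-2.7, 2.7], [-0.3, 1.91], [-1.27, 1.3], [0.12, 2.57], [-1.44, 4.58], [0.2, 2.03], [-3.05, 3.05]. Speed limits (rad/s): [2.79, 2.79, 3.14, 3.14, 3.14, 3.14, 3.14].

### API

Orientations are given as a unit quaternion [w, x, y, z].
In Python, from cell import sense, optics, ticket gives the robot as it stands. The module is installed in compiled form; this text tells all that it offers.
- The arm moves only by the tool play_rows, never from a script. Its argument "increments" is a list of rows, each an object with "turn": the turn, a rotation vector about the tool's x, y, z in units of 0.5 rad (1.0 is 0.5 rad), a list of three; "delta_pos": the shift along the tool's x, y, z in units of 0.1 m (1.0 is 0.1 m), a list of three; "claw": the opening, from -1 (shut) to 1 (fully open). A call has 1 to 12 rows; each row shifts and turns the commanded pose from where the row before left it, along the tool's axes as they then stand; what a row does not reach is not made up. A row lasts 1/12 s, in which the tool goes at most 41.7 mm and 7.16 degrees, less where a joint would pass 70% of its speed; a pose out of reach is approached as far as the arm can. A call with a number of a shift or a turn outside -1 to 1 is refused whole. A call with a gripper value outside its range is refused whole. The fingers move at their own pace and stop on an object; the grip force is fixed at half the most. Time passes only in rows, so rows that do not move let the fingers close. It gives the time, the measured TCP pose, the force, the opening and the grip force at its end, in the units of the state.
- sense(): the state, without advancing time (a new reading comes with each control period).
- optics.camera(name): name is "scene" or "top" or "wrist"; returns the picture (400x640x3 uint8, red, green, blue); there is no depth.
- optics.get_calibration(name): a dict with "vfov" (degrees; the focal length in pixels is half the picture's height over the tangent of half this angle, whatever the lens; pixels are square), "cx", "cy" (the principal point, pixels), "cam_to_world" (4x4, takes a point from camera to world coordinates). Camera axes: x right, y up, looking along -z (the intrinsics and any distortion apply to the point x, -y, -z); pixel columns grow to the right and rows downward; lengths in m; the calibration is good to about 2 mm. A picture is of the moment at which its call begins: read the wrist's pose just before it. get_calibration takes no time and is no camera call; for the wrist camera it gives the pose at the moment of the call.
- ticket.job_done(): hands the job in; it is judged then, once.
The state is a dict: "clock": time; "joints": joint angles; "joint_vel": joint speeds; "tau": joint torques, N m; "eef_pos": TCP position; "tool_rot": TCP orientation; "ft_force": force on the tool from outside, world axes, zero at the start; "moment": the same for the moment, N m; "grip_width": opening from 0.0 (shut) to 1.0 (fully open); "gripper_force": force on a finger pad.
Only numpy, scipy, OpenCV 4.12 (cv2) and the standard library are available. Lean on these libraries where they do the work, as an engineer would, in place of code of your own. Each camera call takes 0.05 s, during which the arm holds its last target. There are 200 camera calls.

## Working session

There is one attempt and no reset: what is moved stays moved. The work goes in short steps, Python scripts to look and compute and a tool call to move; the robot and the scene stay as the last step left them, time stands still between calls to the robot, and variables do not carry over. Pictures are saved under pics/ and viewed, at most 10 in all, crops included, and the job is handed in when it is done.

Besides the shell and the picture viewer there is one more tool, called after "Emit:" in YAML: its name, and indented under it one key for each argument. play_rows: Moves the arm, as the interface text tells. Shifts and turns lie within -1 to 1; 1 stands for 0.1 m of shift or 0.5 rad of turn. Its arguments: {"type":"object","properties":{"increments":{"type":"array","items":{"type":"object","properties":{"turn":{"type":"array","items":{"type":"number"}},"delta_pos":{"type":"array","items":{"type":"number"}},"claw":{"type":"number"}}}}},"required":["increments"]}

```bash
mkdir -p pics; python3 - <<'E'
from cell import sense, optics
import cv2, numpy as np
s=sense(); print({k:np.round(v,3).tolist() for k,v in s.items()})
for n in ["scene","top"]:
    im=optics.camera(n); cv2.imwrite(f"pics/{n}0.png",im[:,:,::-1])
    c=optics.get_calibration(n); print(n,{k:(np.round(v,4).tolist()) if not isinstance(v,str) else v for k,v in c.items()})
c=optics.get_calibration("wrist"); print({k:(np.round(v,4).tolist()) if not isinstance(v,str) else v for k,v in c.items()})
E
```

```text
{'clock': 0.0, 'joints': [1.168, 0.312, 0.014, 1.513, -0.004, 1.319, -0.027], 'joint_vel': [-0.0, 0.001, -0.001, -0.001, -0.001, -0.001, -0.002], 'tau': [-0.0, -37.992, 0.146, -23.059, 0.012, 0.014, -0.0], 'eef_pos': [0.194, -0.514, 0.23], 'tool_rot': [-0.001, 0.984, 0.179, -0.0], 'ft_force': [-0.553, -0.458, 0.055], 'moment': [0.037, 0.038, 0.024], 'gripper_force': 0.0, 'grip_width': 1.005}
scene {'vfov': 57.1065, 'cx': 316.227, 'cy': 195.784, 'cam_to_world': [[-0.0166, -0.8187, 0.574, 1.0717], [0.9999, -0.0142, 0.0086, -0.0083], [0.0011, 0.574, 0.8188, 0.9366], [0.0, 0.0, 0.0, 1.0]]}
top {'vfov': 54.0145, 'cx': 318.3619, 'cy': 200.3689, 'cam_to_world': [[0.0207, 0.9909, -0.1326, 0.3022], [-0.9997, 0.0225, 0.0122, 0.0041], [0.015, 0.1323, 0.9911, 1.2426], [0.0, 0.0, 0.0, 1.0]]}
{'vfov': 60.2881, 'cx': 318.2441, 'cy': 196.2979, 'cam_to_world': [[0.3529, 0.8912, 0.285, 0.2677], [-0.9357, 0.3369, 0.1052, -0.4869], [-0.0022, -0.3038, 0.9527, 0.3727], [0.0, 0.0, 0.0, 1.0]]}
```

View pics/top0.png

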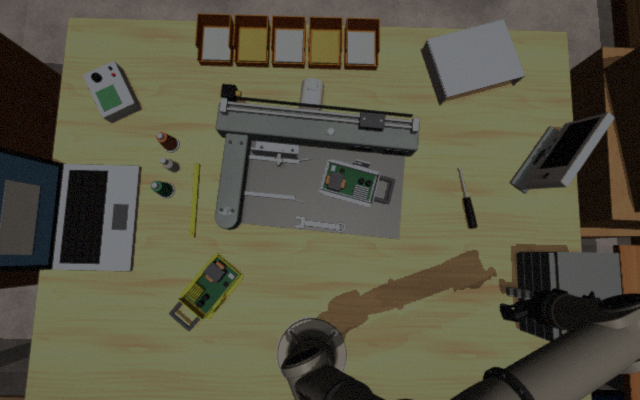

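View pics/scene0.png

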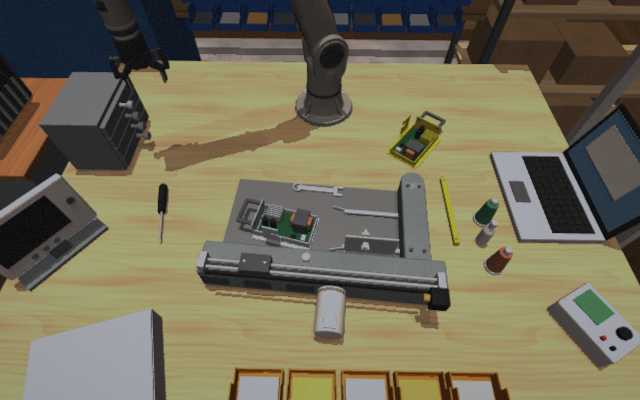

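```bash
cat > h.py <<'E'
import numpy as np, cv2
from cell import sense, optics
from scipy.spatial.transform import Rotation as R
def ray(cal,u,v):
    f=200/np.tan(np.radians(cal["vfov"])/2); T=np.array(cal["cam_to_world"])
    d=T[:3,:3]@np.array([(u-cal["cx"])/f,-(v-cal["cy"])/f,-1.]); return T[:3,3],d
def onz(cal,u,v,z):
    o,d=ray(cal,u,v); return o+d*(z-o[2])/d[2]
def proj(cal,p):
    f=200/np.tan(np.radians(cal["vfov"])/2); T=np.array(cal["cam_to_world"])
    q=T[:3,:3].T@(np.asarray(p)-T[:3,3]); return np.array([cal["cx"]+f*q[0]/-q[2],cal["cy"]-f*q[1]/-q[2]])
E
python3 - <<'E'
import cv2
im=cv2.imread("pics/top0.png")[70:250,190:440]
im=cv2.resize(im,None,fx=3.2,fy=3.2,interpolation=cv2.INTER_CUBIC)
im=cv2.convertScaleAbs(im,alpha=1.6,beta=10)
cv2.imwrite("pics/top0c.png",im)
E
```

```text
(no output)
```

View pics/top0c.png

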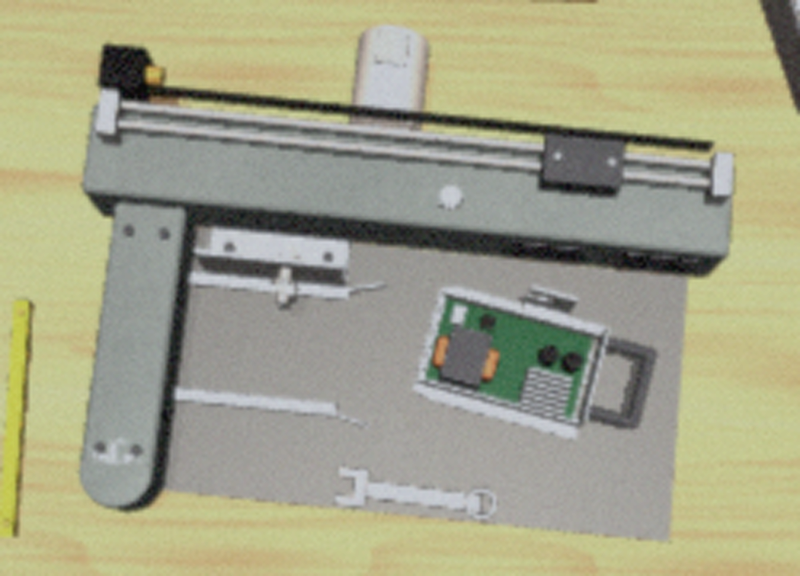

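```bash
python3 - <<'E'
from h import *
c=optics.get_calibration("top")
P=lambda u,v,z: onz(c,190+u/3.2,70+v/3.2,z)
a=P(85,190,.088);b=P(728,250,.088);e=P(670,540,.003);n=P(350,262,.088)
print(a,b,np.linalg.norm(a-b),e)
y=(a-b)[:2];th=np.arctan2(y[1],y[0])-np.pi/2;print("yaw",th)
Rm=np.array([[np.cos(th),-np.sin(th)],[np.sin(th),np.cos(th)]])
for p,q in((a,(.049,.2)),(b,(.049,-.42)),(e,(-.22,-.4)),(P(205,246,.088),(.005,.085)),(P(348,268,.088),(0,-.055))): print("origin",p[:2]-Rm@q)
for z,uv in((.042,(648,386)),(.042,(650,347)),(.042,(632,423)),(.05,(607,328)),(.05,(580,435))): print(P(*uv,z))
E
```

```text
[0.66667456 0.30287342 0.088     ] [ 0.62342452 -0.30751812  0.088     ] 0.6119218961074112 [ 0.3516881  -0.26926076  0.003     ]
yaw -0.07073801509505695
origin [0.6036613  0.10683688]
origin [0.60423225 0.11489478]
origin [0.59940952 0.1141895 ]
origin [0.60404359 0.10281045]
origin [0.60098204 0.1068645 ]
[ 0.49860574 -0.24023978  0.042     ]
[ 0.53714823 -0.24236351  0.042     ]
[ 0.4620283  -0.22457126  0.042     ]
[ 0.55333377 -0.19899067  0.05      ]
[ 0.44823225 -0.1730505   0.05      ]
```

```bash
cat >> h.py <<'E'
from scipy.linalg import logm, expm
def rot(yaw,a=0,fyaw=None):
    # tool down, tool x at world yaw; optionally tilted by a about frame x axis
    B=np.array([[np.cos(yaw),np.sin(yaw),0],[np.sin(yaw),-np.cos(yaw),0],[0,0,-1.]])
    if a: B=R.from_rotvec(a*np.array([np.cos(fyaw),np.sin(fyaw),0])).as_matrix()@B
    return B
def cur():
    s=sense(); w,x,y,z=s["tool_rot"]; T=np.eye(4); T[:3,:3]=R.from_quat([x,y,z,w]).as_matrix(); T[:3,3]=s["eef_pos"]; return T
def rows(T0,p,B,n):
    T1=np.eye(4); T1[:3,:3]=B; T1[:3,3]=p
    L=np.real(logm(np.linalg.inv(T0)@T1)); M=expm(L/n)
    print(n,"rows: delta_pos",np.round(M[:3,3]*10,3).tolist(),"turn",np.round(R.from_matrix(M[:3,:3]).as_rotvec()*2,3).tolist())
    return T1
def goto(p,B,n): return rows(cur(),p,B,n)
E
python3 - <<'E'
from h import *
goto([.499,-.238,.15],rot(-.235),12)
E
```

```text
12 rows: delta_pos [0.277, -0.21, 0.067] turn [-0.0, 0.0, 0.099]
```

Emit:
play_rows:
  increments:
    - {"delta_pos": [0.277,-0.21,0.067],"turn": [0,0,0.099],"claw": 1}
    - {"delta_pos": [0.277,-0.21,0.067],"turn": [0,0,0.099],"claw": 1}
    - {"delta_pos": [0.277,-0.21,0.067],"turn": [0,0,0.099],"claw": 1}
    - {"delta_pos": [0.277,-0.21,0.067],"turn": [0,0,0.099],"claw": 1}
    - {"delta_pos": [0.277,-0.21,0.067],"turn": [0,0,0.099],"claw": 1}
    - {"delta_pos": [0.277,-0.21,0.067],"turn": [0,0,0.099],"claw": 1}
    - {"delta_pos": [0.277,-0.21,0.067],"turn": [0,0,0.099],"claw": 1}
    - {"delta_pos": [0.277,-0.21,0.067],"turn": [0,0,0.099],"claw": 1}
    - {"delta_pos": [0.277,-0.21,0.067],"turn": [0,0,0.099],"claw": 1}
    - {"delta_pos": [0.277,-0.21,0.067],"turn": [0,0,0.099],"claw": 1}
    - {"delta_pos": [0.277,-0.21,0.067],"turn": [0,0,0.099],"claw": 1}
    - {"delta_pos": [0.277,-0.21,0.067],"turn": [0,0,0.099],"claw": 1}

```text
clock: 1.1
eef_pos: [0.4993, -0.2366, 0.1501]
tool_rot: [-0.0, 0.993, -0.117, -0.001]
ft_force: [-1.0, -0.8, -0.4]
grip_width: 0.999
gripper_force: 0.0
```

```bash
python3 - <<'E'
from h import *
import pickle
print(sense()["eef_pos"],sense()["clock"])
cal=optics.get_calibration("wrist"); im=optics.camera("wrist"); pickle.dump(cal,open("w1.pkl","wb"))
cv2.imwrite("pics/w1.png",cv2.convertScaleAbs(im[:,:,::-1],alpha=1.4))
E
```

```text
[ 0.49925542 -0.23659662  0.15013625] 1.1
```

View pics/w1.png

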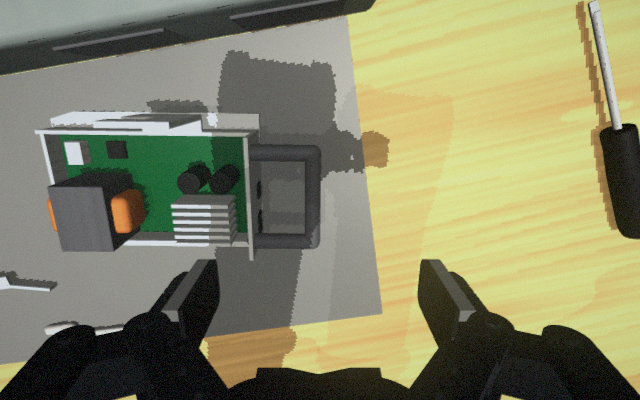

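The wrist view shows the handle's bar at u≈313 between v≈150 and 245, the end panel at u≈255, and the pan's right corner at (382,313).

```bash
python3 - <<'E'
from h import *
import pickle
c=pickle.load(open("w1.pkl","rb"))
A=onz(c,313,150,.046);B=onz(c,313,245,.046);print(A,B,np.linalg.norm(A-B),(A+B)/2,"ang",np.arctan2((A-B)[1],(A-B)[0]))
for u,v,z in((255,116,.052),(250,258,.052),(382,313,.003),(350,20,.003),(40,132,.045)): print(onz(c,u,v,z))
e=onz(c,382,313,.003)
a=onz(c,350,20,.003); d=a-e; print("pan edge yaw",np.arctan2(d[1],d[0]))
f=onz(c,0,362,.003)-e; print("pan front edge yaw",np.arctan2(f[1],f[0])-np.pi/2)
E
```

```text
[ 0.53417692 -0.24089826  0.046     ] [ 0.46109273 -0.22301943  0.046     ] 0.07523929428982598 [ 0.49763483 -0.23195884  0.046     ] ang -0.2399213450128874
[ 0.5670859  -0.20831971  0.052     ]
[ 0.46450406 -0.17352114  0.052     ]
[ 0.3532635  -0.26627442  0.003     ]
[ 0.61670878 -0.28930686  0.003     ]
[ 0.59182612 -0.05493581  0.045     ]
pan edge yaw -0.08720603171008046
pan front edge yaw -0.08386740287029815
```

```bash
python3 - <<'E'
from h import *
T=goto([.4978,-.2325,.15],rot(-.24),2)
rows(T,[.4978,-.2325,.025],rot(-.24),5)
E
```

```text
2 rows: delta_pos [-0.038, 0.023, -0.007] turn [-0.007, -0.003, 0.013]
5 rows: delta_pos [-0.0, -0.0, 0.25] turn [0.0, 0.0, 0.0]
```

```bash
python3 - <<'E'
from h import *
print(sense()); 
T=goto([.4978,-.2325,.15],rot(-.24),2)
E
```

```text
{'clock': 1.15, 'joints': array([ 0.51908117,  0.3871756 , -0.15838738,  1.61896738,  0.05718031,
        1.13822276, -1.4495571 ]), 'joint_vel': array([ 0.0310906 , -0.04969732, -0.03198902,  0.0621019 , -0.03379405,
        0.04715361,  0.23150124]), 'tau': array([ 11.50082767, -45.482651  ,   8.31352204, -20.13125896,
         2.33482182,   1.50870658,  -0.43595857]), 'eef_pos': array([ 0.50630779, -0.22973197,  0.14861881]), 'tool_rot': array([-0.0034269 ,  0.9935501 , -0.11332343,  0.0020606 ]), 'ft_force': array([ 6.93763802,  3.15744614, -0.54254529]), 'moment': array([ 0.23591195, -0.50865968, -0.01724578]), 'gripper_force': 0.0, 'grip_width': 1.0016600221865148}
2 rows: delta_pos [-0.038, 0.023, -0.007] turn [-0.007, -0.003, 0.013]
```

Emit:
play_rows:
  increments:
    - {"delta_pos": [-0.013,-0.026,0],"turn": [0,0,0.005],"claw": -0.15}
    - {"delta_pos": [-0.013,-0.026,0],"turn": [0,0,0.005],"claw": -0.15}
    - {"delta_pos": [0,0,0],"claw": -0.15}
    - {"delta_pos": [0,0,0],"claw": -0.15}
    - {"delta_pos": [0,0,0.1],"claw": -0.15}
    - {"delta_pos": [0,0,0.25],"claw": -0.15}
    - {"delta_pos": [0,0,0.25],"claw": -0.15}
    - {"delta_pos": [0,0,0.1],"claw": -0.15}
    - {"delta_pos": [0,0,0],"claw": -0.15}

```text
invalid input at $.increments[2]: expected keys turn, delta_pos, claw
```

```bash
python3 - <<'E'
from h import *
import pickle
print(sense()["eef_pos"],sense()["tool_rot"])
cal=optics.get_calibration("wrist"); im=optics.camera("wrist"); pickle.dump(cal,open("w2.pkl","wb"))
cv2.imwrite("pics/w2.png",cv2.convertScaleAbs(im[:,:,::-1],alpha=1.4))
print(sense()["eef_pos"],sense()["tool_rot"])
E
```

```text
[ 0.50630779 -0.22973197  0.14861881] [-0.0034269   0.9935501  -0.11332343  0.0020606 ]
[ 0.50315982 -0.23131904  0.14903889] [-2.83785303e-03  9.93771662e-01 -1.11398804e-01  3.69364199e-04]
```

View pics/w2.png

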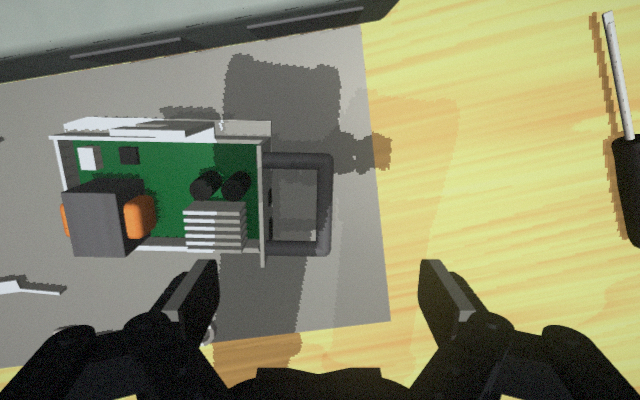

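The arm hadn't moved; this view shows the bar at u≈325, v 157–252, and gives a second measurement.

```bash
python3 - <<'E'
from h import *
import pickle
c=pickle.load(open("w2.pkl","rb"))
A=onz(c,325,156,.046);B=onz(c,325,251,.046);print((A+B)/2,"ang",np.arctan2((A-B)[1],(A-B)[0]))
e=onz(c,390,321,.003);a=onz(c,361,27,.003);d=a-e; print(e,"pan edge yaw",np.arctan2(d[1],d[0]))
E
```

```text
[ 0.49914164 -0.23239814  0.046     ] ang -0.22147459211317563
[ 0.35251061 -0.26575426  0.003     ] pan edge yaw -0.08257453453609731
```

Emit:
play_rows:
  increments:
    - {"delta_pos": [-0.013,-0.026,0],"turn": [0,0,0.005],"claw": -0.15}
    - {"delta_pos": [-0.013,-0.026,0],"turn": [0,0,0.005],"claw": -0.15}
    - {"delta_pos": [0,0,0],"turn": [0,0,0],"claw": -0.15}
    - {"delta_pos": [0,0,0.15],"turn": [0,0,0],"claw": -0.15}
    - {"delta_pos": [0,0,0.2],"turn": [0,0,0],"claw": -0.15}
    - {"delta_pos": [0,0,0],"turn": [0,0,0],"claw": -0.15}
    - {"delta_pos": [0,0,0],"turn": [0,0,0],"claw": -0.15}
    - {"delta_pos": [0,0,0],"turn": [0,0,0],"claw": -0.15}

```text
clock: 1.87
eef_pos: [0.4971, -0.2335, 0.1169]
tool_rot: [0.0, 0.993, -0.12, 0.001]
ft_force: [0.2, -0.1, -0.1]
grip_width: 0.422
gripper_force: 0.0
```

Emit:
play_rows:
  increments:
    - {"delta_pos": [0,0,0.2],"turn": [0,0,0],"claw": -0.15}
    - {"delta_pos": [0,0,0.25],"turn": [0,0,0],"claw": -0.15}
    - {"delta_pos": [0,0,0.25],"turn": [0,0,0],"claw": -0.15}
    - {"delta_pos": [0,0,0.2],"turn": [0,0,0],"claw": -0.15}
    - {"delta_pos": [0,0,0],"turn": [0,0,0],"claw": -0.15}
    - {"delta_pos": [0,0,0],"turn": [0,0,0],"claw": -0.6}
    - {"delta_pos": [0,0,0],"turn": [0,0,0],"claw": -1}
    - {"delta_pos": [0,0,0],"turn": [0,0,0],"claw": -1}
    - {"delta_pos": [0,0,0],"turn": [0,0,0],"claw": -1}
    - {"delta_pos": [0,0,0],"turn": [0,0,0],"claw": -1}

```text
clock: 2.7
eef_pos: [0.499, -0.2333, 0.028]
tool_rot: [0.001, 0.993, -0.119, 0.002]
ft_force: [-0.3, -0.3, 5.2]
grip_width: 0.115
gripper_force: 58.9
```

```bash
python3 - <<'E'
from h import *
im=optics.camera("top")[70:250,190:440,::-1]
im=cv2.resize(im,None,fx=3.2,fy=3.2,interpolation=cv2.INTER_CUBIC)
cv2.imwrite("pics/top1c.png",cv2.convertScaleAbs(im,alpha=1.6,beta=10))
s=sense();print(s["eef_pos"],s["grip_width"],s["gripper_force"],s["ft_force"])
E
```

```text
[ 0.4990559  -0.2333045   0.02804028] 0.1176630105254759 58.95894706249237 [0.63812834 0.18501055 5.84516674]
```

```bash
python3 - <<'E'
from h import *
c=optics.get_calibration("top")
P=lambda u,v,z: onz(c,190+u/3.2,70+v/3.2,z)
a,b,d,e=P(348,293,.013),P(337,408,.013),P(190,283,.013),P(178,395,.013)
print(a,b,np.linalg.norm(a-b),"mid",(a+b)/2)
for p,q in((a,d),(b,e)): print("rail yaw",np.arctan2((q-p)[1],(q-p)[0])-np.pi/2)
y=-.083;m=np.array([[np.cos(y),-np.sin(y)],[np.sin(y),np.cos(y)]])
print("origin",((a+b)/2)[:2]-m@[-.065,-.06])
E
```

```text
[0.5906211  0.05441233 0.013     ] [0.47422443 0.06209973 0.013     ] 0.11665025339749806 mid [0.53242276 0.05825603 0.013     ]
rail yaw -0.04041290273747444
rail yaw -0.05959378501516266
origin [0.60217328 0.11266067]
```

View pics/top1c.png

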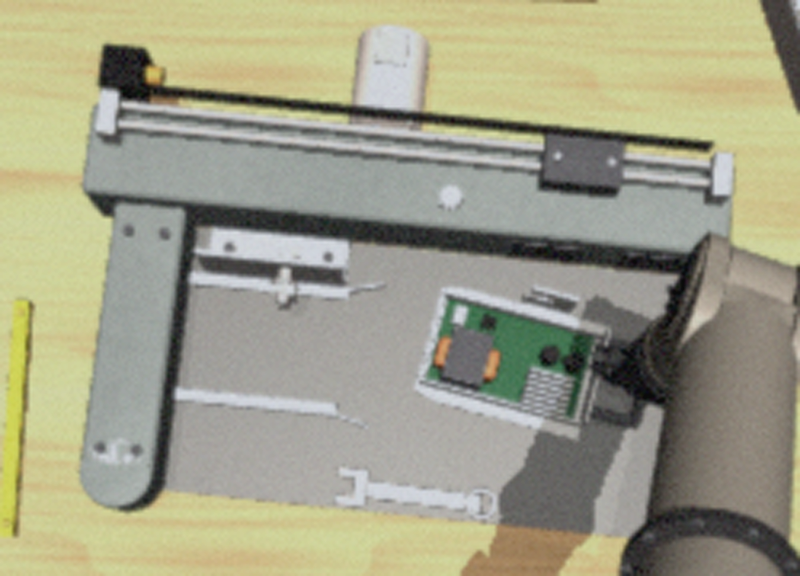

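```bash
cat >> h.py <<'E'
O=np.array([.603,.112]);Y=-.08
def fw(x,y):
    m=np.array([[np.cos(Y),-np.sin(Y)],[np.sin(Y),np.cos(Y)]]); return O+m@[x,y]
E
python3 - <<'E'
from h import *
p=fw(-.065,-.335); print(p)
T=goto([*p,.027],rot(-.07),10)
E
```

```text
[ 0.51143647 -0.21673412]
10 rows: delta_pos [0.01, -0.018, 0.001] turn [0.0, -0.001, -0.034]
```

Emit:
play_rows:
  increments:
    - {"delta_pos": [0.01,-0.018,0],"turn": [0,0,-0.034],"claw": -1}
    - {"delta_pos": [0.01,-0.018,0],"turn": [0,0,-0.034],"claw": -1}
    - {"delta_pos": [0.01,-0.018,0],"turn": [0,0,-0.034],"claw": -1}
    - {"delta_pos": [0.01,-0.018,0],"turn": [0,0,-0.034],"claw": -1}
    - {"delta_pos": [0.01,-0.018,0],"turn": [0,0,-0.034],"claw": -1}
    - {"delta_pos": [0.01,-0.018,0],"turn": [0,0,-0.034],"claw": -1}
    - {"delta_pos": [0.01,-0.018,0],"turn": [0,0,-0.034],"claw": -1}
    - {"delta_pos": [0.01,-0.018,0],"turn": [0,0,-0.034],"claw": -1}
    - {"delta_pos": [0.01,-0.018,0],"turn": [0,0,-0.034],"claw": -1}
    - {"delta_pos": [0.01,-0.018,0],"turn": [0,0,-0.034],"claw": -1}
    - {"delta_pos": [0,0,0],"turn": [0,0,0],"claw": -1}
    - {"delta_pos": [0,0,0],"turn": [0,0,0],"claw": -1}

```text
clock: 3.75
eef_pos: [0.5125, -0.2181, 0.028]
tool_rot: [0.001, 0.999, -0.034, 0.003]
ft_force: [1.9, -1.2, 4.8]
grip_width: 0.111
gripper_force: 59.1
```

```bash
python3 - <<'E'
from h import *
import pickle
cal=optics.get_calibration("wrist"); im=optics.camera("wrist"); pickle.dump(cal,open("w3.pkl","wb"))
im2=optics.camera("top")[70:250,190:440]
a=cv2.convertScaleAbs(im[:,:,::-1],alpha=1.4)[:, :]
b=cv2.resize(cv2.convertScaleAbs(im2[70:140,:,::-1],alpha=1.6,beta=10),(640,179),interpolation=cv2.INTER_CUBIC)
cv2.imwrite("pics/w3.png",np.vstack([a,b]))
s=sense();print(s["eef_pos"],s["tool_rot"],s["grip_width"],s["gripper_force"],s["ft_force"])
E
```

```text
[ 0.5124876  -0.21808152  0.02802321] [ 0.00143474  0.99940834 -0.03424307  0.00288602] 0.1151583045148728 59.097620844841 [ 1.90512761 -2.54155447  5.20070243]
```

View pics/w3.png

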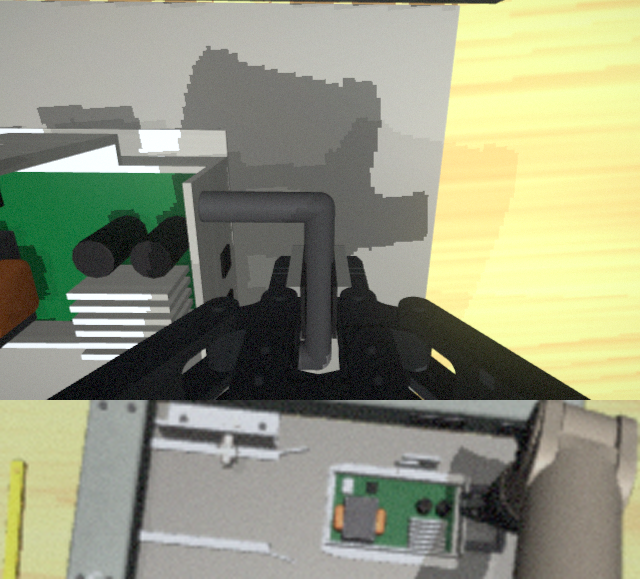

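```bash
python3 - <<'E'
from h import *
import pickle
c=pickle.load(open("w3.pkl","rb")); ct=optics.get_calibration("top")
T=cur(); 
for n,u,v,z in(("bar end outer",318,192,.045),("panel top +x corner",229,157,.055),("pan edge",458,8,.003),("pan edge",428,300,.003),("beam foot",100,3,.003)):
    p=onz(c,u,v,z); print(n,p,"tool",(T[:3,:3].T@(p-T[:3,3]))[:2])
P=lambda u,v,z: onz(ct,190+u/2.56,140+(v-400)/2.56,z)
for n,z,q in(("rail far",.013,((152,443),(278,456))),("rail near",.013,((140,538),(270,550))),("tray far",.045,((331,466),(462,478))),("tray near",.045,((324,548),(455,558)))):
    a,b=P(*q[0],z),P(*q[1],z); print(n,a,b,"yaw",np.arctan2(*((a-b)[[1,0]]))-np.pi/2)
p=onz(c,428,300,.003)-onz(c,458,8,.003);print(np.arctan2(-p[1],-p[0]))
E
```

```text
bar end outer [ 0.55262875 -0.22068968  0.045     ] tool [ 0.04032444 -0.00010046]
panel top +x corner [ 0.57009675 -0.19154748  0.055     ] tool [ 0.05581544 -0.03034324]
pan edge [ 0.61947373 -0.28663201  0.003     ] tool [0.11127805 0.06099902]
pan edge [ 0.47237895 -0.27743375  0.003     ] tool [-0.03609882  0.06189158]
beam foot [ 0.63199985 -0.13148267  0.003     ] tool [ 0.11315659 -0.09464329]
rail far [0.60238293 0.21272109 0.013     ] [0.5895866  0.05488413 0.013     ] yaw -0.08089615059284827
rail near [0.48204119 0.22221878 0.013     ] [0.47074579 0.06150701 0.013     ] yaw -0.07016818977708272
tray far [ 0.57122883 -0.01123191  0.045     ] [ 0.56015272 -0.17103946  0.045     ] yaw -0.06919835070794411
tray near [ 0.47026711 -0.00485946  0.045     ] [ 0.46170372 -0.16289387  0.045     ] yaw -0.05413391446699545
-0.062451561304938084
```

Emit:
play_rows:
  increments:
    - {"delta_pos": [0.01,-0.04,0],"turn": [0,0,0.02],"claw": -1}
    - {"delta_pos": [0,-0.08,0],"turn": [0,0,0],"claw": -1}
    - {"delta_pos": [0,-0.08,0],"turn": [0,0,0],"claw": -1}
    - {"delta_pos": [0,-0.08,0],"turn": [0,0,0],"claw": -1}
    - {"delta_pos": [0,-0.08,0],"turn": [0,0,0],"claw": -1}
    - {"delta_pos": [0,-0.08,0],"turn": [0,0,0],"claw": -1}
    - {"delta_pos": [0,-0.08,0],"turn": [0,0,0],"claw": -1}
    - {"delta_pos": [0,-0.08,0],"turn": [0,0,0],"claw": -1}
    - {"delta_pos": [0,-0.08,0],"turn": [0,0,0],"claw": -1}
    - {"delta_pos": [0,-0.08,0],"turn": [0,0,0],"claw": -1}
    - {"delta_pos": [0,0,0],"turn": [0,0,0],"claw": -1}

```text
clock: 4.77
eef_pos: [0.5189, -0.1407, 0.028]
tool_rot: [0.001, 0.999, -0.038, 0.002]
ft_force: [0.3, 0.9, 8.1]
grip_width: 0.116
gripper_force: 59.2
```

Emit:
play_rows:
  increments:
    - {"delta_pos": [0,-0.08,0],"turn": [0,0,0],"claw": -1}
    - {"delta_pos": [0,-0.08,0],"turn": [0,0,0],"claw": -1}
    - {"delta_pos": [0,-0.08,0],"turn": [0,0,0],"claw": -1}
    - {"delta_pos": [0,-0.08,0],"turn": [0,0,0],"claw": -1}
    - {"delta_pos": [0,0,0],"turn": [0,0,0],"claw": -1}

```text
clock: 5.18
eef_pos: [0.5215, -0.1087, 0.028]
tool_rot: [0.001, 0.999, -0.038, 0.002]
ft_force: [1.3, 0.8, 7.5]
grip_width: 0.118
gripper_force: 59.3
```

Emit:
play_rows:
  increments:
    - {"delta_pos": [0,-0.08,0],"turn": [0,0,0],"claw": -1}
    - {"delta_pos": [0,-0.08,0],"turn": [0,0,0],"claw": -1}
    - {"delta_pos": [0,-0.08,0],"turn": [0,0,0],"claw": -1}
    - {"delta_pos": [0,-0.08,0],"turn": [0,0,0],"claw": -1}
    - {"delta_pos": [0,-0.08,0],"turn": [0,0,0],"claw": -1}
    - {"delta_pos": [0,-0.08,0],"turn": [0,0,0],"claw": -1}
    - {"delta_pos": [0,-0.08,0],"turn": [0,0,0],"claw": -1}
    - {"delta_pos": [0,-0.08,0],"turn": [0,0,0],"claw": -1}
    - {"delta_pos": [0,-0.08,0],"turn": [0,0,0],"claw": -1}
    - {"delta_pos": [0,-0.08,0],"turn": [0,0,0],"claw": -1}
    - {"delta_pos": [0,0,0],"turn": [0,0,0],"claw": -1}

```text
clock: 6.1
eef_pos: [0.5278, -0.0287, 0.028]
tool_rot: [0.0, 0.999, -0.038, 0.002]
ft_force: [-0.3, -0.5, 7.0]
grip_width: 0.116
gripper_force: 59.4
```

Sliding freely; push on in small steps until the stop is felt.

Emit:
play_rows:
  increments:
    - {"delta_pos": [0,-0.06,0],"turn": [0,0,0],"claw": -1}
    - {"delta_pos": [0,-0.06,0],"turn": [0,0,0],"claw": -1}
    - {"delta_pos": [0,-0.06,0],"turn": [0,0,0],"claw": -1}
    - {"delta_pos": [0,-0.04,0],"turn": [0,0,0],"claw": -1}
    - {"delta_pos": [0,-0.03,0],"turn": [0,0,0],"claw": -1}
    - {"delta_pos": [0,0,0],"turn": [0,0,0],"claw": -1}

```text
clock: 6.6
eef_pos: [0.5297, -0.0055, 0.028]
tool_rot: [0.001, 0.999, -0.039, 0.002]
ft_force: [-1.6, -1.9, 8.5]
grip_width: 0.117
gripper_force: 59.4
```

Emit:
play_rows:
  increments:
    - {"delta_pos": [0,-0.03,0],"turn": [0,0,0],"claw": -1}
    - {"delta_pos": [0,-0.03,0],"turn": [0,0,0],"claw": -1}
    - {"delta_pos": [0,0,0],"turn": [0,0,0],"claw": -1}

```text
clock: 6.85
eef_pos: [0.5302, 0.0001, 0.028]
tool_rot: [0.001, 0.999, -0.039, 0.002]
ft_force: [-0.1, -2.7, 7.5]
grip_width: 0.117
gripper_force: 59.4
```

Emit:
play_rows:
  increments:
    - {"delta_pos": [0,-0.03,0],"turn": [0,0,0],"claw": -1}
    - {"delta_pos": [0,0,0],"turn": [0,0,0],"claw": -1}
    - {"delta_pos": [0,0,0],"turn": [0,0,0],"claw": -1}

```text
clock: 7.1
eef_pos: [0.5304, 0.0029, 0.028]
tool_rot: [0.001, 0.999, -0.039, 0.002]
ft_force: [-0.2, -3.1, 8.6]
grip_width: 0.118
gripper_force: 59.4
```

Emit:
play_rows:
  increments:
    - {"delta_pos": [0,-0.03,0],"turn": [0,0,0],"claw": -1}
    - {"delta_pos": [0,0,0],"turn": [0,0,0],"claw": -1}
    - {"delta_pos": [0,0,0],"turn": [0,0,0],"claw": -1}

```text
clock: 7.35
eef_pos: [0.5306, 0.0054, 0.028]
tool_rot: [0.001, 0.999, -0.04, 0.002]
ft_force: [-0.4, -3.1, 8.0]
grip_width: 0.116
gripper_force: 59.4
```

Emit:
play_rows:
  increments:
    - {"delta_pos": [0,-0.03,0],"turn": [0,0,0],"claw": -1}
    - {"delta_pos": [0,0,0],"turn": [0,0,0],"claw": -1}
    - {"delta_pos": [0,0,0],"turn": [0,0,0],"claw": -1}

```text
clock: 7.6
eef_pos: [0.5307, 0.0055, 0.028]
tool_rot: [0.003, 0.999, -0.04, 0.002]
ft_force: [-0.4, -7.0, 8.7]
grip_width: 0.117
gripper_force: 59.5
```

Emit:
play_rows:
  increments:
    - {"delta_pos": [0,-0.03,0],"turn": [0,0,0],"claw": -1}
    - {"delta_pos": [0,-0.03,0],"turn": [0,0,0],"claw": -1}
    - {"delta_pos": [0,0,0],"turn": [0,0,0],"claw": -1}
    - {"delta_pos": [0,0,0],"turn": [0,0,0],"claw": -1}

```text
clock: 7.93
eef_pos: [0.5309, 0.0055, 0.028]
tool_rot: [0.007, 0.999, -0.042, 0.002]
ft_force: [-0.5, -14.1, 10.1]
grip_width: 0.114
gripper_force: 59.8
```

Emit:
play_rows:
  increments:
    - {"delta_pos": [0,0.04,0],"turn": [0,0,0],"claw": -1}
    - {"delta_pos": [0,0.04,0],"turn": [0,0,0],"claw": -1}
    - {"delta_pos": [0,0,0],"turn": [0,0,0],"claw": -1}
    - {"delta_pos": [0,0,0],"turn": [0,0,0],"claw": -0.7}
    - {"delta_pos": [0,0,0],"turn": [0,0,0],"claw": -0.4}
    - {"delta_pos": [0,0,0],"turn": [0,0,0],"claw": -0.25}
    - {"delta_pos": [0,0,0],"turn": [0,0,0],"claw": -0.25}

```text
clock: 8.52
eef_pos: [0.5276, 0.01, 0.0254]
tool_rot: [-0.0, 0.999, -0.038, -0.001]
ft_force: [0.4, 0.4, 0.1]
grip_width: 0.378
gripper_force: 0.0
```

Emit:
play_rows:
  increments:
    - {"delta_pos": [0,0,-0.1],"turn": [0,0,0],"claw": -0.25}
    - {"delta_pos": [0,0,-0.2],"turn": [0,0,0],"claw": -0.25}
    - {"delta_pos": [0,0,-0.3],"turn": [0,0,0],"claw": -0.25}
    - {"delta_pos": [0,0,-0.3],"turn": [0,0,0],"claw": -0.25}
    - {"delta_pos": [0,0,-0.3],"turn": [0,0,0],"claw": -0.25}
    - {"delta_pos": [0,0,-0.1],"turn": [0,0,0],"claw": 0.5}
    - {"delta_pos": [0,0,0],"turn": [0,0,0],"claw": 1}
    - {"delta_pos": [0,0,0],"turn": [0,0,0],"claw": 1}

```text
clock: 9.18
eef_pos: [0.5283, 0.0092, 0.1559]
tool_rot: [-0.0, 0.999, -0.039, 0.0]
ft_force: [-0.2, 0.2, -0.6]
grip_width: 0.79
gripper_force: 0.0
```

```bash
sed -i 's/^O=.*/O=np.array([.605,.115]);Y=-.08/' h.py; python3 - <<'E'
from h import *
s=sense();print(s["eef_pos"],s["ft_force"])
goto([*fw(.05,0),.12],rot(-.08),8)
E
```

```text
[0.52832884 0.00915584 0.15593495] [-0.19050978  0.20524472 -0.6142679 ]
8 rows: delta_pos [0.148, -0.139, 0.045] turn [-0.0, -0.0, 0.001]
```

Emit:
play_rows:
  increments:
    - {"delta_pos": [0.148,-0.139,0],"turn": [0,0,0],"claw": 1}
    - {"delta_pos": [0.148,-0.139,0],"turn": [0,0,0],"claw": 1}
    - {"delta_pos": [0.148,-0.139,0],"turn": [0,0,0],"claw": 1}
    - {"delta_pos": [0.148,-0.139,0],"turn": [0,0,0],"claw": 1}
    - {"delta_pos": [0.148,-0.139,0],"turn": [0,0,0],"claw": 1}
    - {"delta_pos": [0.148,-0.139,0],"turn": [0,0,0],"claw": 1}
    - {"delta_pos": [0.148,-0.139,0.18],"turn": [0,0,0],"claw": 1}
    - {"delta_pos": [0.148,-0.139,0.18],"turn": [0,0,0],"claw": 1}
    - {"delta_pos": [0,0,0],"turn": [0,0,0],"claw": 1}
    - {"delta_pos": [0,0,0],"turn": [0,0,0],"claw": 1}
    - {"delta_pos": [0,0,0],"turn": [0,0,0],"claw": 1}

```text
clock: 10.1
eef_pos: [0.6539, 0.1098, 0.118]
tool_rot: [0.001, 0.999, -0.039, -0.002]
ft_force: [-0.7, 0.1, 0.1]
grip_width: 1.002
gripper_force: 0.0
```

```bash
python3 - <<'E'
from h import *
import pickle
s=sense();print(s["eef_pos"],s["tool_rot"],s["ft_force"])
cal=optics.get_calibration("wrist"); im=np.mean([optics.camera("wrist").astype(float) for _ in range(6)],0).astype(np.uint8); pickle.dump((cal,im),open("w4.pkl","wb"))
u,v=proj(cal,[*fw(.022,0),.062]);print(u,v,[proj(cal,[*fw(.022,y),.088]) for y in(-.055,.085)])
a=cv2.resize(im[:,:,::-1],(480,300)); u,v=int(u),int(v)
y0=max(0,min(400-100,v-60));crop=cv2.convertScaleAbs(cv2.resize(im[y0:y0+100,u-80:u+80,::-1],(800,500),interpolation=cv2.INTER_CUBIC),alpha=1.5);print("crop",u-80,y0)
cv2.imwrite("pics/w4c.png",crop); cv2.imwrite("pics/w4.png",im[:,:,::-1])
s=sense();print(s["eef_pos"])
E
```

```text
[0.65388534 0.10977657 0.11801264] [ 7.33854490e-04  9.99236895e-01 -3.90066540e-02 -1.88932227e-03] [-0.70418493  0.07072234  0.08254478]
316.0079248993999 259.1245348920586 [array([412.20069745, 281.11514012]), array([166.59613335, 280.95313604])]
crop 236 199
[0.65544013 0.10977417 0.12095395]
```

View pics/w4c.png

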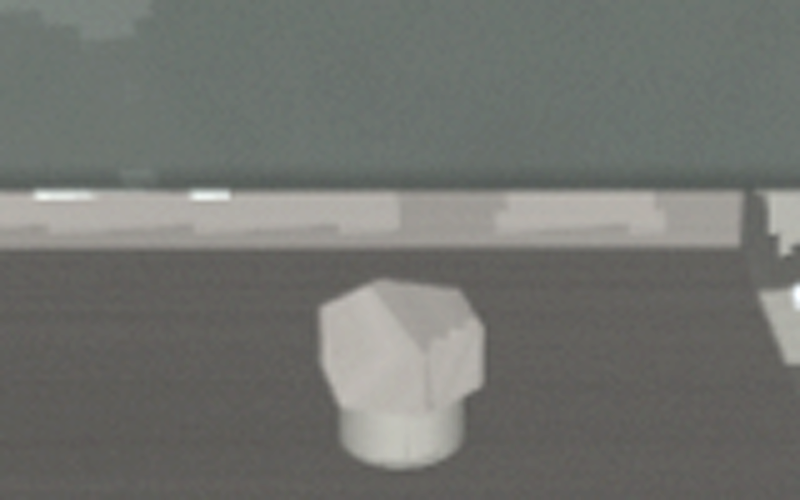

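The crop shows the head (320–485 × 280–410) above the sleeve (340–462, centre u≈401), with the top ridge at u≈427 between v≈348 and 410.

```bash
python3 - <<'E'
from h import *
import pickle
cal,im=pickle.load(open("w4.pkl","rb"))
m=np.array([[np.cos(Y),-np.sin(Y)],[np.sin(Y),np.cos(Y)]])
def onx(U,V,x):
    o,d=ray(cal,236+U/5,199+V/5); o2=m.T@(o[:2]-O); d2=m.T@d[:2]; t=(x-o2[0])/d2[0]
    return np.round(1000*np.array([o2[1]+t*d2[1],o[2]+t*d[2]]),1)
for U,V in((320,307),(380,281),(458,290),(485,325),(427,348),(375,290)): print((U,V),"x22",onx(U,V,.022))
for U,V in((427,410),(345,400),(320,362),(485,382),(465,402)): print((U,V),"x13.5",onx(U,V,.0135))
for z in(.062,.0705):
    o,d=ray(cal,236+401/5,199+435/5); p=o+d*(z-o[2])/d[2]; print("sleeve mid",m.T@(p[:2]-O))
# bracket rear edge top x=5,z=88 and beam edge x=49
for V in(190,247):
    o,d=ray(cal,236+400/5,199+V/5); p=o+d*(.088-o[2])/d[2]; print(V,m.T@(p[:2]-O))
E
```

```text
(320, 307) x22 [10.2 63.7]
(380, 281) x22 [ 2.7 56.6]
(458, 290) x22 [-7.5 59.1]
(485, 325) x22 [-10.6  68.3]
(427, 348) x22 [-3.3 74. ]
(375, 290) x22 [ 3.3 59.1]
(427, 410) x13.5 [-3.4 74.2]
(345, 400) x13.5 [ 6.8 71.9]
(320, 362) x13.5 [10.4 62.7]
(485, 382) x13.5 [-10.8  67.6]
(465, 402) x13.5 [-8.1 72.3]
sleeve mid [ 0.00220232 -0.00012181]
sleeve mid [ 0.00761631 -0.00015655]
190 [ 0.04944316 -0.00012129]
247 [ 0.04256981 -0.00011954]
```

View pics/w4.png

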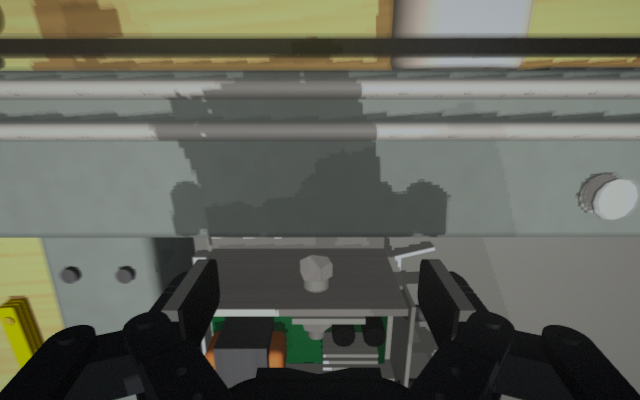

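```bash
python3 - <<'E'
from h import *
a=.29; G=np.array([*fw(.024,0),.063]); B=rot(Y,a,Y); dn=B[:,2]
print(sense()["eef_pos"],dn)
T=goto(G+dn*(.019-.06),B,6)
rows(T,G+dn*.019,B,6)
E
```

```text
[0.65544013 0.10977417 0.12095395] [ 0.02285178  0.28503767 -0.95824388]
6 rows: delta_pos [-0.045, 0.021, 0.029] turn [0.097, -0.0, 0.0]
6 rows: delta_pos [-0.0, -0.0, 0.1] turn [-0.0, 0.0, 0.0]
```

Emit:
play_rows:
  increments:
    - {"delta_pos": [-0.045,0.021,0.029],"turn": [0.097,0,0],"claw": 1}
    - {"delta_pos": [-0.045,0.021,0.029],"turn": [0.097,0,0],"claw": 1}
    - {"delta_pos": [-0.045,0.021,0.029],"turn": [0.097,0,0],"claw": 1}
    - {"delta_pos": [-0.045,0.021,0.029],"turn": [0.097,0,0],"claw": 1}
    - {"delta_pos": [-0.045,0.021,0.029],"turn": [0.097,0,0],"claw": 1}
    - {"delta_pos": [-0.045,0.021,0.029],"turn": [0.097,0,0],"claw": 1}
    - {"delta_pos": [0,0,0],"turn": [0,0,0],"claw": 1}
    - {"delta_pos": [0,0,0],"turn": [0,0,0],"claw": 1}
    - {"delta_pos": [0,0,0],"turn": [0,0,0],"claw": 1}
    - {"delta_pos": [0,0,0],"turn": [0,0,0],"claw": 1}

```text
clock: 11.23
eef_pos: [0.6281, 0.104, 0.1022]
tool_rot: [-0.145, 0.989, -0.037, 0.006]
ft_force: [-0.1, -0.5, -0.1]
grip_width: 0.996
gripper_force: 0.0
```

```bash
python3 - <<'E'
from h import *
a=.29; G=np.array([*fw(.024,0),.063]); B=rot(Y,a,Y); dn=B[:,2]
print(sense()["eef_pos"],G+dn*(.019-.06))
goto(G+dn*.019,B,6)
import pickle
cal=optics.get_calibration("wrist"); im=np.mean([optics.camera("wrist").astype(float) for _ in range(3)],0).astype(np.uint8); pickle.dump((cal,im),open("w5.pkl","wb"))
cv2.imwrite("pics/w5.png",cv2.resize(im[:,:,::-1],(800,500)))
E
```

```text
[0.62806937 0.1040238  0.10219067] [0.62798632 0.1013955  0.102288  ]
6 rows: delta_pos [0.0, 0.004, 0.099] turn [-0.001, -0.0, 0.001]
```

View pics/w5.png

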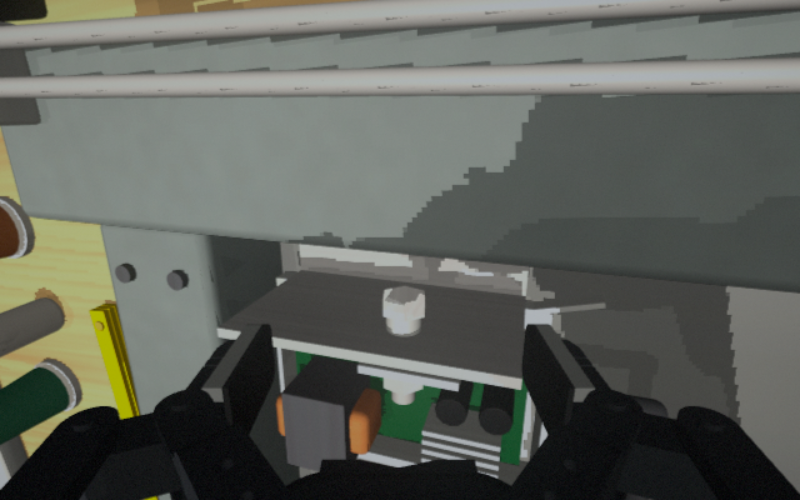

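View w5 shows the tray in its rails and the head between the open fingers (head at u≈404, mid of fingers ≈398 of 800), aligned with the tilt. Going down with the small correction.

Emit:
play_rows:
  increments:
    - {"delta_pos": [0,0.004,0.1],"turn": [0,0,0],"claw": 1}
    - {"delta_pos": [0,0.004,0.1],"turn": [0,0,0],"claw": 1}
    - {"delta_pos": [0,0.004,0.1],"turn": [0,0,0],"claw": 1}
    - {"delta_pos": [0,0.004,0.1],"turn": [0,0,0],"claw": 1}
    - {"delta_pos": [0,0.004,0.1],"turn": [0,0,0],"claw": 1}
    - {"delta_pos": [0,0.004,0.1],"turn": [0,0,0],"claw": 1}
    - {"delta_pos": [0,0,0],"turn": [0,0,0],"claw": 1}
    - {"delta_pos": [0,0,0],"turn": [0,0,0],"claw": 1}
    - {"delta_pos": [0,0,0],"turn": [0,0,0],"claw": 1}

```text
clock: 12.13
eef_pos: [0.629, 0.1171, 0.0432]
tool_rot: [-0.145, 0.989, -0.039, 0.006]
ft_force: [-0.1, 0.3, 0.1]
grip_width: 1.0
gripper_force: 0.0
```

```bash
python3 - <<'E'
from h import *
a=.29; G=np.array([*fw(.024,0),.063]); B=rot(Y,a,Y); dn=B[:,2]
print(sense()["eef_pos"],G+dn*.019); goto(G+dn*.019,B,1)
E
```

```text
[0.62903939 0.11705115 0.04315937] [0.62935742 0.11849776 0.04479337]
1 rows: delta_pos [0.002, -0.019, -0.011] turn [-0.002, -0.0, 0.003]
```

Emit:
play_rows:
  increments:
    - {"delta_pos": [0,-0.016,-0.01],"turn": [0,0,0],"claw": 0.4}
    - {"delta_pos": [0,0,0],"turn": [0,0,0],"claw": 0}
    - {"delta_pos": [0,0,0],"turn": [0,0,0],"claw": -0.2}
    - {"delta_pos": [0,0,0],"turn": [0,0,0],"claw": -0.35}
    - {"delta_pos": [0,0,0],"turn": [0,0,0],"claw": -0.42}
    - {"delta_pos": [0,0,0],"turn": [0,0,0],"claw": -0.46}
    - {"delta_pos": [0,0,0],"turn": [0,0,0],"claw": -0.46}
    - {"delta_pos": [0,0,0],"turn": [0,0,0],"claw": -0.46}

```text
clock: 12.8
eef_pos: [0.6288, 0.1182, 0.0444]
tool_rot: [-0.145, 0.989, -0.039, 0.006]
ft_force: [-0.1, 0.3, -0.1]
grip_width: 0.272
gripper_force: 0.0
```

```bash
python3 - <<'E'
from h import *
a=.29; G=np.array([*fw(.024,0),.063]); B=rot(Y,a,Y); dn=B[:,2]
s=sense();print(s["eef_pos"],s["grip_width"],s["ft_force"]); goto(G+dn*.019,B,1)
E
```

```text
[0.62875369 0.11823662 0.04435597] 0.27216832347227127 [-0.13163463  0.26579722 -0.07554042]
1 rows: delta_pos [0.006, -0.004, -0.003] turn [-0.002, 0.001, 0.003]
```

Emit:
play_rows:
  increments:
    - {"delta_pos": [0,0,0],"turn": [0,0,0],"claw": -0.52}
    - {"delta_pos": [0,0,0],"turn": [0,0,0],"claw": -0.56}
    - {"delta_pos": [0,0,0],"turn": [0,0,0],"claw": -0.6}
    - {"delta_pos": [0,0,0],"turn": [0,0,0],"claw": -0.7}
    - {"delta_pos": [0,0,0],"turn": [0,0,0],"claw": -1}
    - {"delta_pos": [0,0,0],"turn": [0,0,0],"claw": -1}
    - {"delta_pos": [0,0,0],"turn": [0,0,0],"claw": -1}
    - {"delta_pos": [0,0,0],"turn": [0,0,0],"claw": -1}

```text
clock: 13.47
eef_pos: [0.6288, 0.1185, 0.0446]
tool_rot: [-0.145, 0.989, -0.039, 0.006]
ft_force: [-1.9, 0.1, 1.8]
grip_width: 0.198
gripper_force: 58.4
```

```bash
python3 -c "
from cell import ticket,sense
s=sense();print(s['joint_vel'].round(3),s['grip_width'],s['gripper_force'],s['ft_force'])
print(ticket.job_done())"
```

```text
[ 0.002  0.001  0.001 -0.001  0.     0.002 -0.001] 0.19779131544668363 58.447782564908266 [-1.86434298  0.08494716  1.77094632]
the job is handed in; nothing more can be done
None
```

I handed the job in at about 13.5 s of the 51 s, with the tray pushed in against its end stop and released, and the bolt head held between the fingers at about 58 N. No verdict came back. After the final close I checked the grip only from the finger opening (it matches 19 mm across flats) and the force reading, and did not look again at the head's angle.

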